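# Open the ring-gauge box and hold its lid up

## Task

I need both hands in the gauge box: lift its hinged lid by the ball knob, at least 45 degrees open, and finish still holding it there with the gripper, for the lid falls shut on its own. The knob also works a hidden catch, the lid may or may not be caught, and the round knob looks the same either way: give it a gentle tug to find out, and if the lid refuses free it with a quarter turn of the knob (another quarter turn would catch it again), never wrenching the lid against the catch. Leave the tools lying round the box where they are.

Things in the scene. Friction and masses are not known exactly. Their poses are not given: they have to be found in the camera images.
- gauge_box: grey sheet-steel box fixed to the table, 200 mm (its x) by 240 mm (its y) by 85 mm high. Origin at the centre of its underside; its -x side is the front, towards the robot (turned up to 26 degrees). Its flat aluminium lid (206 x 250 mm, 4 mm thick, top face 90 mm above the table when shut) is hinged along the rear (+x) top edge, so the front edge rises.
- knob_centre (a point): centre of the black plastic ball knob on the lid, diameter 32 mm, on a neck 14 mm thick. Lid shut: 122 mm above the table, 32 mm above the lid's top, 163 mm in front of the hinge line and 37 mm above it. Rides with the lid; its axes are the lid's (x rear, y along the hinge, z out of the lid) and do not turn with the knob. Pinched along y, the ball swivels between the fingers as the lid tilts.
- knob_foot (a point): foot of the knob's neck on the lid's top face, on the axis (the lid's z) about which the knob turns endlessly either way, against 0.05 N m; it stays as left. It swings a two-ended bar under the lid, which is caught in about 75 of every 180 degrees. From any caught position a turn of 85 to 95 degrees either way frees the lid. The angle cannot be seen. Axes are the lid's.
- lid_hinge (a point): middle of the hinge line, at the rear top edge of the box, 85 mm above the table; the hinge runs along its y axis (the box's y). Fixed to the box.
- lid (a joint): opening angle of the lid in rad: 0 shut, growing as the front edge rises, stop at 1.3 (short of upright, so it falls shut when let go). Lifting at the knob takes 2 to 4 N when free. When caught it has about 2 mm of play at the knob (0.01 rad) and then stops hard.
- catch_plate: small steel plate inside the box's front wall (9 x 70 x 4 mm, out of sight, origin at its centre, 79 mm above the table) under which the knob's bar catches. Fixed to the box.
- driver_fine: small screwdriver, 116 mm long, lying to the left of the box; origin under its middle. To be left alone.
- hex_key_1: black L-shaped hex key, 88 mm long, lying to the right of the box; origin under the middle. To be left alone.
- brush: wooden-handled brush, 142 mm long, lying left of the screwdriver; origin under its middle. To be left alone.
- setup_block: grey steel block 50 x 50 x 25 mm with four holes, on the left part of the table; origin under its middle. To be left alone.

How it is judged (in metres and radians):
On the way, in this order (a step that is already met when the one before it is completed fails the run):
1. the lid is tugged: it pulls against its catch with a few newtons, or it comes up free ((contact force between catch_plate and anything else above 2 N or value of joint lid above 0.06 rad)), for 0.04 s.
2. the lid is raised clear of its catch (value of joint lid above 0.4 rad), for 0.1 s.
At the end, for the whole second after the job is handed in: The lid stands at rest (under 0.08 rad/s) at least 0.76 rad (44 degrees) open, held up by the gripper's fingers (contact over 1 N), and the screwdriver, hex key, brush and block lie within 30 mm of where they were (value of joint lid above 0.76 rad and velocity of joint lid between -0.08 and 0.08 rad/s and contact force between the fingers and gauge_box above 1 N and not (distance of driver_fine from where it was at the start of the episode above 0.03 m) and not (distance of hex_key_1 from where it was at the start of the episode above 0.03 m) and not (distance of brush from where it was at the start of the episode above 0.03 m) and not (distance of setup_block from where it was at the start of the episode above 0.03 m)); the arm keeps its last pose, push and grip.
It fails at once if the lid is wrenched against its catch (over 60 N at the catch plate) (contact force between catch_plate and anything else above 60 N).
It fails at once if a tool lying round the box is pushed away by more than 30 mm (distance of any of driver_fine, hex_key_1, brush, setup_block from where it was at the start of the episode above 0.03 m).
It also fails if it takes over 54 s, if anything falls off the work surface, if the arm or the gripper's body presses on something with over 40 N, if the wrist force passes 120 N, or if a joint passes its speed limit or range.

## Robot

A 6-joint arm with a two-finger parallel gripper is mounted at the origin on a cart in front of the work surface, level with it; the furniture and walls round the work are solid. World frame = base frame: x ahead of the robot, y to its left, z up, the work surface at z = 0. Lengths are in mm, angles in rad, forces in N, time in s.
With the tool pointing down it reaches from about 350 to 775 mm from the base axis. Payload 7.3 kg.
Tool frame: the origin (TCP) lies at the very end of the fingers, on their centre line; the grasp point (between the pads) lies 19 mm behind it; z points along the fingers, y is the line along which they close (so a half turn about z gives the same grasp; the last joint's range is limited). The gripper opens to 92 mm and grips with 3 to 60 N. Pads are 19 mm wide; open, the fingers measure 130 mm over their backs; the gripper's body (75 mm by 190 mm) begins 47 mm behind the grasp point.
Start: joints at [-1.31, 0.342, 1.524, -0, 1.275, -0.146], TCP at [207.752, -482.166, 226.741] pointing down, gripper open.
Joint ranges: [-2.53, 2.53], [-0.77, 2.02], [0.04, 2.7], [-1, 4.14], [0.28, 2.66], [-3.11, 3.11]. Speed limits (rad/s): [2.57, 2.57, 3.14, 3.14, 3.14, 3.14].

## Interface

Orientations are given as [roll, pitch, yaw] about the fixed x, y, z axes, in that order (R = Rz(yaw) Ry(pitch) Rx(roll)).
In Python, from plant import get_obs, capture, close_job gives the robot as it stands. The module is installed in compiled form; this text tells all that it offers.
- The arm moves only by the shell command python3 -m handwheel 'ROWS'. ROWS is JSON, a list of rows, each a list of 3 entries, a list of its own where there are three numbers: the turn, a rotation vector about the tool's x, y, z in degrees, then the shift along the tool's x, y, z in m, then the opening, from 0 (shut) to 1 (fully open). A call has 1 to 12 rows; each row is the pose to reach, as a shift and turn from the pose commanded when the call began, along the tool's axes at that moment; what a row does not reach only later rows make up. A row lasts 1/10 s, in which the tool goes at most 50 mm and 8.59 degrees, less where a joint would pass 70% of its speed; a pose out of reach is approached as far as the arm can. A call with a gripper value outside its range is refused whole. The fingers move at their own pace and stop on an object; the grip force is fixed at half the most. Time passes only in rows, so rows that repeat a pose let the fingers close. It gives the time, the measured TCP pose, the force, the opening and the grip force at its end, in the units of the state.
- get_obs(): the state, without advancing time (a new reading comes with each control period).
- capture(name): name is "scene" or "top"; returns a dict with "image" (480x640x3 uint8, red, green, blue), "depth" (480x640 float32, mm along the optical axis (not along the pixel's ray), 0 where there is no reading), "fx", "fy", "cx", "cy" (pixels), "camera_from_world" (4x4, takes a point from world to camera coordinates). Camera axes: x right, y down, z forward; pixel columns grow to the right and rows downward; lengths in mm; the calibration is good to about 2 mm. A picture is of the moment at which its call begins.
- close_job(): hands the job in; it is judged then, once.
The state is a dict: "time": time; "joint_positions": joint angles; "dq": joint speeds; "tau": joint torques, N m; "tool_pos": TCP position; "tcp_rot": TCP orientation; "contact_force": force on the tool from outside, world axes, zero at the start; "moment": the same for the moment, N m; "grip_width": finger opening in mm; "finger_force": force on a finger pad.
Only numpy, scipy, OpenCV 4.12 (cv2) and the standard library are available. Lean on these libraries where they do the work, as an engineer would, in place of code of your own. Each camera call takes 0.05 s, during which the arm holds its last target. There are 200 camera calls.

## Working session

There is one attempt and no reset: what is moved stays moved. The work goes in short steps, Python scripts to look and compute and a shell command to move; the robot and the scene stay as the last step left them, time stands still between calls to the robot, and variables do not carry over. Pictures are saved under pics/ and viewed, at most 10 in all, crops included, and the job is handed in when it is done.

```bash
mkdir -p pics; python3 - <<'E'
from plant import get_obs, capture
import cv2,numpy as np
print(get_obs())
for n in("scene","top"):
    c=capture(n); cv2.imwrite(f"pics/{n}0.png",c["image"][:,:,::-1]); np.savez(f"{n}0.npz",**c)
    print(n,c["fx"],c["cx"],c["cy"],np.round(c["camera_from_world"],3).tolist())
E
```

```text
{'time': 0.0, 'joint_positions': array([-1.30997441e+00,  3.42749884e-01,  1.52502019e+00,  1.53409536e-05,
        1.27542567e+00, -1.45989673e-01]), 'dq': array([ 7.18183250e-05,  1.58435941e-03,  1.23310279e-03, -1.48736929e-03,
        1.70019227e-03,  4.23495693e-04]), 'tau': array([ 2.63876434e-03, -4.31236768e+01, -2.44219673e+01,  7.20252050e-02,
        5.60091133e-02, -1.40013376e-04]), 'tool_pos': array([ 207.65476954, -481.73337434,  226.02977422]), 'tcp_rot': array([-3.14000875e+00, -2.47717735e-04,  4.06806912e-01]), 'contact_force': array([ 0.67080631, -0.57969613,  0.7729197 ]), 'moment': array([-0.0459911 , -0.03437955, -0.08789532]), 'finger_force': 0.0, 'grip_width': 91.69229923258597}
scene 557.4865985752556 310.28583741040194 240.01639947979436 [[0.634, -0.773, 0.014, -341.466], [-0.58, -0.488, -0.652, 413.122], [0.511, 0.405, -0.758, 1097.146], [0.0, 0.0, 0.0, 1.0]]
top 442.4233085799257 325.96285574298645 242.61796239280048 [[0.019, -1.0, 0.01, 14.795], [-0.99, -0.02, -0.136, 584.792], [0.136, -0.007, -0.991, 890.676], [0.0, 0.0, 0.0, 1.0]]
```

View pics/top0.png

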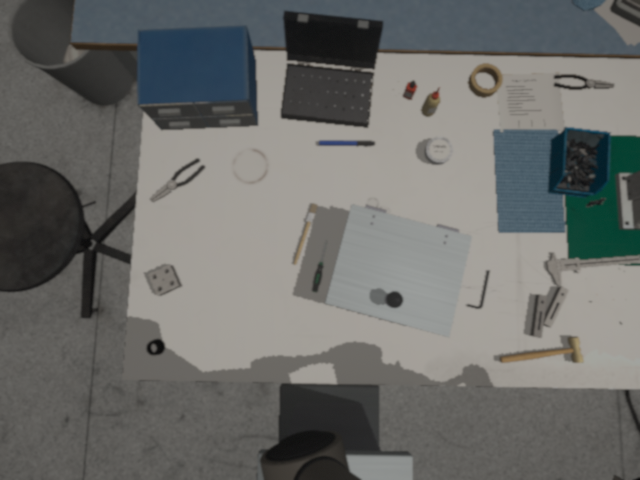

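View pics/scene0.png

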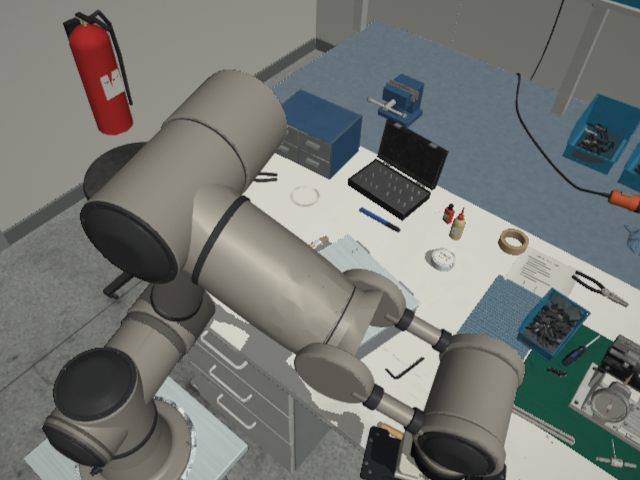

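The top view shows the lid with its corners near (350,205), (470,235), (450,335) and (327,303), and the knob at (394,299). The driver lies at (319,270), the brush at (303,238), the hex key at (482,290) and the block at (163,279). The scene view is mostly blocked by the arm.

```bash
cat > h.py <<'E'
import numpy as np
def pt(c,u,v,z):
    T=np.asarray(c["camera_from_world"],float);R=T[:3,:3];o=-R.T@T[:3,3]
    d=R.T@np.array([(u-c["cx"])/c["fx"],(v-c["cy"])/c["fy"],1]); return o+d*(z-o[2])/d[2]
E
python3 - <<'E'
from h import *
import cv2
c=np.load("top0.npz")
g=c["image"].astype(int); 
# lid mask by depth: height 90
T=c["camera_from_world"];R=T[:3,:3];o=-R.T@T[:3,3]
v,u=np.mgrid[:480,:640]; d=c["depth"].astype(float)
P=np.stack([(u-c["cx"])/c["fx"]*d,(v-c["cy"])/c["fy"]*d,d],-1)
W=(P-T[:3,3])@R
roi=(u>310)&(u<490)&(v>190)&(v<350)&(d>0)
m=roi&(W[...,2]>80)&(W[...,2]<100)
pts=W[m][:,:2].astype(np.float32); r=cv2.minAreaRect(pts); print("lid",r,np.median(W[m][:,2]))
k=roi&(W[...,2]>110); print("knob hi",k.sum(),W[k].mean(0),W[k].max(0))
dark=(g.sum(-1)<150)&(u>375)&(u<410)&(v>285)&(v<312)
print(dark.sum(),u[dark].min(),u[dark].max(),v[dark].min(),v[dark].max())
uu,vv=(u[dark].min()+u[dark].max())/2,(v[dark].min()+v[dark].max())/2
print("knob",pt(c,u[dark].mean(),v[dark].mean(),120),pt(c,uu,vv,122))
for n,a in dict(driver=(319,270),brush=(303,238),hex=(482,290)).items(): print(n,pt(c,*a,5))
for a in [(350,205),(470,235),(450,335),(327,303)]: print(pt(c,*a,90))
E
```

```text
lid ((531.6058959960938, -118.9942626953125), (250.26573181152344, 212.8141326904297), 75.90558624267578) 90.12206154447645
knob hi 230 [ 468.07963248 -101.36271438  132.60702572] [483.38599158 -87.64262523 139.81580273]
140 387 400 293 305
knob [ 468.11258835 -102.95654374  120.        ] [ 468.34128776 -102.63499012  122.        ]
driver [529.08726167  39.86096871   5.        ]
brush [598.37996346  76.27910436   5.        ]
hex [ 492.744694   -312.81865139    5.        ]
[654.93238207 -20.4523298   90.        ]
[ 598.67340688 -261.27093743   90.        ]
[ 401.56953753 -217.33635527   90.        ]
[458.549923    22.25057237  90.        ]
```

```bash
python3 -m handwheel '[[[0,0,37.4],[0.389,-0.245,0],1],[[0,0,37.4],[0.389,-0.245,0],1],[[0,0,37.4],[0.389,-0.245,0],1],[[0,0,37.4],[0.389,-0.245,0],1],[[0,0,37.4],[0.389,-0.245,0],1],[[0,0,37.4],[0.389,-0.245,0],1],[[0,0,37.4],[0.389,-0.245,0],1],[[0,0,37.4],[0.389,-0.245,0],1],[[0,0,37.4],[0.389,-0.245,0],1],[[0,0,37.4],[0.389,-0.245,0],1],[[0,0,37.4],[0.389,-0.245,0],1],[[0,0,37.4],[0.389,-0.245,0],1]]'
python3 - <<'E'
from plant import get_obs, capture
import cv2
o=get_obs(); print(o["tool_pos"],o["tcp_rot"],o["joint_positions"],o["contact_force"],o["moment"])
c=capture("scene"); cv2.imwrite("pics/scene1.png",c["image"][:,:,::-1])
E
```

```text
time: 1.3
tool_pos: [467.8, -103.0, 226.3]
tcp_rot: [3.141, 0.001, -0.244]
contact_force: [-0.6, -0.6, -0.3]
grip_width: 91.9
finger_force: 0.0
[ 467.79813661 -102.99172606  226.30659233] [ 3.14119127e+00  1.05192465e-03 -2.44279485e-01] [-3.76527209e-01  2.58858757e-01  1.64440878e+00 -5.67481729e-04
  1.23931497e+00  1.43873334e+00] [-0.57075311 -0.59762664 -0.29181386] [0.09983835 0.05034231 0.04259844]
```

View pics/scene1.png

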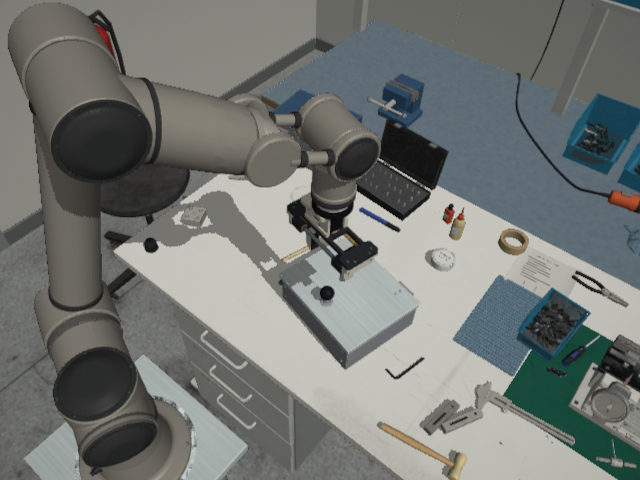

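The scene view shows the knob at (327,293), with the open gripper hanging above it. I'll cross-check the position, then descend.

```bash
python3 - <<'E'
from h import *
print(pt(np.load("scene0.npz"),327,293,122))
E
python3 -m handwheel '[[[0,0,0],[0,0,0.04],1],[[0,0,0],[0,0,0.08],1],[[0,0,0],[0,0,0.11],1],[[0,0,0],[0,0,0.123],1],[[0,0,0],[0,0,0.123],0],[[0,0,0],[0,0,0.123],0],[[0,0,0],[0,0,0.123],0],[[0,0,0],[0,0,0.123],0],[[0,0,0],[0,0,0.123],0],[[0,0,0],[0,0,0.123],0],[[0,0,0],[0,0,0.123],0],[[0,0,0],[0,0,0.123],0]]'
```

```text
[ 465.68978339 -104.05773158  122.        ]
time: 2.55
tool_pos: [468.1, -103.2, 103.8]
tcp_rot: [3.141, -0.0, -0.246]
contact_force: [-0.5, -2.3, 0.4]
grip_width: 32.5
finger_force: 1.9
```

```bash
python3 -m handwheel '[[[0,0,0],[0,0,0],0],[[0,0,0],[0,0,0],0],[[0,0,0],[0,0,0],0],[[0,0,0],[0,0,-0.001],0],[[0,0,0],[0,0,-0.002],0],[[0,0,0],[0,0,-0.002],0]]'; python3 -m handwheel '[[[0,0,0],[0,0,-0.001],0],[[0,0,0],[0,0,-0.001],0]]'
```

```text
time: 3.15
tool_pos: [468.3, -103.7, 105.4]
tcp_rot: [3.141, -0.0, -0.246]
contact_force: [0.3, -5.3, -4.7]
grip_width: 30.5
finger_force: 30.0
time: 3.35
tool_pos: [468.5, -103.8, 106.4]
tcp_rot: [3.141, -0.001, -0.246]
contact_force: [1.0, -6.7, -4.3]
grip_width: 30.1
finger_force: 30.0
```

```bash
python3 -m handwheel '[[[0,0,0],[0,0,-0.001],0],[[0,0,0],[0,0,-0.001],0]]'; python3 -m handwheel '[[[0,0,0],[0,0,-0.001],0],[[0,0,0],[0,0,-0.001],0]]'
```

```text
time: 3.55
tool_pos: [468.7, -103.8, 107.5]
tcp_rot: [3.141, -0.001, -0.246]
contact_force: [1.9, -5.9, -4.9]
grip_width: 30.8
finger_force: 30.0
time: 3.75
tool_pos: [468.9, -103.9, 108.5]
tcp_rot: [3.141, -0.002, -0.246]
contact_force: [1.9, -4.9, -5.2]
grip_width: 30.5
finger_force: 30.0
```

```bash
python3 -m handwheel '[[[0,0,0],[0,0,-0.001],0],[[0,0,0],[0,0,-0.002],0],[[0,0,0],[0,0,-0.002],0]]'; python3 -m handwheel '[[[0,0,0],[0,0,-0.001],0],[[0,0,0],[0,0,-0.002],0],[[0,0,0],[0,0,-0.003],0]]'
```

```text
time: 4.05
tool_pos: [469.4, -104.0, 110.7]
tcp_rot: [3.141, -0.003, -0.246]
contact_force: [4.2, -6.0, -5.5]
grip_width: 30.6
finger_force: 30.0
time: 4.35
tool_pos: [470.2, -104.2, 113.8]
tcp_rot: [3.141, -0.005, -0.246]
contact_force: [6.6, -5.5, -6.4]
grip_width: 30.6
finger_force: 30.0
```

The lid comes up freely: the force stays low and the TCP is following the arc. I'll carry on along the arc.

```bash
python3 -m handwheel '[[[0,0,0],[0.0025,0,0],0],[[0,0,0],[0.0045,0,-0.006],0],[[0,0,0],[0.0075,0,-0.014],0],[[0,0,0],[0.0106,0,-0.0216],0],[[0,0,0],[0.0144,0,-0.029],0],[[0,0,0],[0.0182,0,-0.0365],0],[[0,0,0],[0.0228,0,-0.0436],0],[[0,0,0],[0.0273,0,-0.0506],0],[[0,0,0],[0.0273,0,-0.0506],0]]'
```

```text
time: 5.25
tool_pos: [493.9, -110.1, 164.2]
tcp_rot: [3.141, 0.002, -0.246]
contact_force: [-3.4, -4.3, -3.0]
grip_width: 30.2
finger_force: 30.0
```

```bash
python3 -m handwheel '[[[0,0,0],[0.0052,0,-0.0067],0],[[0,0,0],[0.0104,0,-0.013],0],[[0,0,0],[0.0162,0,-0.0192],0],[[0,0,0],[0.0221,0,-0.025],0],[[0,0,0],[0.0285,0,-0.0305],0],[[0,0,0],[0.0349,0,-0.0357],0],[[0,0,0],[0.0417,0,-0.0405],0],[[0,0,0],[0.0487,0,-0.0451],0],[[0,0,0],[0.056,0,-0.0493],0],[[0,0,0],[0.0634,0,-0.0531],0],[[0,0,0],[0.071,0,-0.0565],0],[[0,0,0],[0.071,0,-0.0565],0]]'; python3 -m handwheel '[[[0,0,0],[0,0,0],0],[[0,0,0],[0,0,0],0],[[0,0,0],[0,0,0],0],[[0,0,0],[0,0,0],0],[[0,0,0],[0,0,0],0]]'
python3 - <<'E'
from plant import capture
import cv2
for n in("scene","top"):
    c=capture(n); cv2.imwrite(f"pics/{n}2.png",c["image"][:,:,::-1])
E
```

```text
time: 6.45
tool_pos: [563.2, -127.6, 220.6]
tcp_rot: [3.141, 0.001, -0.246]
contact_force: [-5.0, -4.9, 1.0]
grip_width: 30.6
finger_force: 30.0
time: 6.95
tool_pos: [562.2, -127.3, 220.2]
tcp_rot: [3.141, 0.003, -0.246]
contact_force: [-4.2, -4.3, 0.1]
grip_width: 30.2
finger_force: 30.0
```

View pics/scene2.png

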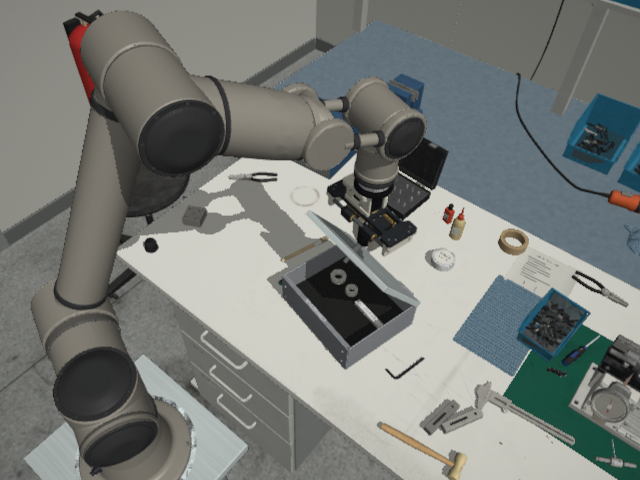

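View pics/top2.png

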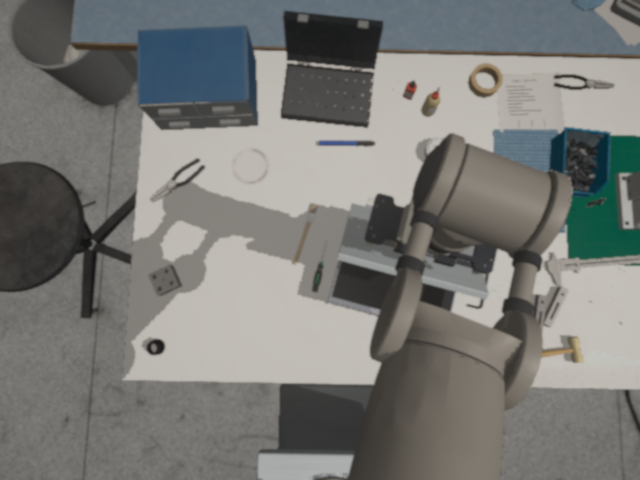

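In both views the lid stands wide open (scene: front edge near (330,220), box inside visible) with the knob in the gripper. The tools have not moved. I'll hand the job in.

```bash
python3 -c "
from plant import close_job;print(close_job())"
```

```text
the job is handed in; nothing more can be done
None
```

The lid was not caught: it came up freely on the gentle tug, so the knob needed no quarter turn. It is now about 54 degrees open with the gripper still holding the knob. The tools look undisturbed in the last pictures, and the job is handed in; no verdict came back.

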